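Uncover the gauge stand, release its slide arm and hold it out at the mark

TASK

Use the thin-bladed scraper, not the fingers, to lever up the red dust cover of the gauge stand until it lies right back, then lay the scraper flat on the surface plate again and let go of it. Pinch the uncovered slide head so that its yellow lock button is squeezed fully in, pull the sprung arm out until the red pointer lines up with the orange mark on the scale, and finish while still holding it there with the button squeezed. Do not push the orange mark along and leave the other things on the plate where they are.

Things in the scene. Friction and masses are not known exactly. Their poses are not given: they have to be found in the camera images.
- stand: gauge stand, bolted down. Grey bed 10 mm thick (x -120..115, y -42..80 mm in its frame), blue housing 64 mm wide, 82 mm high at x 32..112, scale with 5 mm ticks at y 47..77, steel rail up to 20 mm high at y -7..-18. Origin at plate level below the middle of the slide head when home; x points from head to housing, z up; the arm comes out along -x, the blade goes in along +x
- dust_cover (a joint): red cover (rad): 0 shut, 2.8 laid right back; 80 g, falls shut below 1.5, open beyond. Shut: plate 84 mm wide, 4 mm thick, from the hinge 74 mm along the stand's -x plus 6 mm upturned lip; underside 79 mm above the plate, skirts 10 mm deep on its two y sides only. Blade goes into the 12 mm gap at the front, between it and the head's top (67 mm)
- cover_lip (a point): middle of the front edge of the cover's underside, at the root of the upturned lip (moves with the cover)
- cover_hinge (a point): middle of the cover's hinge axis (along the stand's y), 84 mm above the plate, 38 mm towards +x from the stand's origin
- slide_head (a joint): how far the telescoping arm is out (m): 0 = home and locked, up to 0.11. A spring pulls it home with 2.4 N at 0, growing 0.3 N per 10 mm; it cannot leave home until the lock button is squeezed in by about 5 mm
- head_grip (a point): middle of the slide head, an aluminium block 36 (x) x 28 (y) x 34 mm high (33 to 67 mm above the plate), free on both y sides; 28 mm dial on its -x face, red pointer below on its +y side (fingertips stay 25 mm or more above the plate to clear it), arm bar on its +x side. Grip across y from above. Axes as the stand
- lock_button (a joint): lock button travel (m): 0 = out, 0.008 = fully in; spring 4 N at first, 8 N fully in
- button_face (a point): centre of the outer face of the yellow lock button (20 mm diameter) on the -y side of the head at its mid-height; out, the face stands 10 mm proud of the head, fully in 2 mm. It is pressed along the stand's +y, so head plus button is 38 mm wide when out, 30 mm when squeezed
- mark_rider (a joint): setting of the orange mark (m): the slide_head value at which pointer and mark line up
- mark (a point): inner edge of the orange mark, a block 6 x 18 x 8 mm riding on the scale, clamped by light friction. Axes as the stand
- pointer_tip (a point): tip of the red pointer, a thin bar 2 mm wide at the tip that comes out from under the head on its +y side, 16 mm above the plate; lines up with the mark when both have the same x in the stand's frame
- blade_tool: scraper lying flat: wooden handle x -60..35 mm, 16 mm wide (y), 22 mm high; steel blade x 35..115 mm, 18 mm wide, 2 mm thick, mid-plane 10 mm above the underside. About 70 g. Origin on the underside below the grip point of the handle, x towards the blade, z up
- blade_tip (a point): middle of the blade's front edge, 115 mm from the tool's origin along x, 10 mm above the underside
- oil_can: amber oil can with yellow pump head and orange spout, 72 mm diameter, 128 mm tall; a bystander, origin under its middle
- gauge_box: cream instrument box with dark window, 120 x 50 x 28 mm; a bystander, origin under its middle
- yellow_box: yellow flat box, 150 x 90 x 35 mm; a bystander, origin under its middle
- v_block: steel V-block, 80 x 60 x 48 mm; a bystander, origin under its middle
- spare_dial: loose round dial gauge lying on its back, 56 mm diameter, 18 mm tall, with a stem; a bystander, origin under its middle
Mind the look-alikes: they are no part of the job. Several things have the shape of the blade_tool; the one meant has the colours described above.

How it is judged:
By the outcome, as a careful person would: the job done as asked, in the order asked, and still so for the second after the job is handed in, while the arm keeps its last pose, push and grip.
It also fails if it takes over 67 s, if anything falls off the work surface, if the arm or the gripper's body presses on something with over 40 N, if the wrist force passes 120 N, or if a joint passes its speed limit or range.

ROBOT

A 7-joint arm with a two-finger parallel gripper is mounted at the origin on the work surface. World frame = base frame: x ahead of the robot, y to its left, z up, the work surface at z = 0. Lengths are in m, angles in rad, forces in N, time in s.
With the tool pointing down it reaches from about 0.4 to 0.9 m from the base axis. Payload 5.5 kg.
Tool frame: the origin (TCP) lies at the very end of the fingers, on their centre line; the grasp point (between the pads) lies 19 mm behind it; z points along the fingers, y is the line along which they close (so a half turn about z gives the same grasp; the last joint's range is limited). The gripper opens to 85 mm and grips with 20 to 120 N. Pads are 22 mm wide; open, the fingers measure 114 mm over their backs; the gripper's body (76 mm by 85 mm) begins 54 mm behind the grasp point. The pads swing forward as they close: fully open they stand 13 mm farther back than shut.
Start: joints at [-0.961, 0.501, -0.427, 1.55, 0.221, 1.138, -0.21], TCP at [0.221, 0.611, 0.231] pointing down, gripper open.
Joint ranges: [-2.88, 2.88], [-0.31, 2.03], [-1.54, 1.56], [0.2, 2.42], [-1.41, 4.55], [0.19, 2.02], [-2.57, 2.57]. Speed limits (rad/s): [2.57, 2.57, 3.14, 3.14, 3.14, 3.14, 3.14].

INTERFACE

Orientations are given as a unit quaternion [x, y, z, w].
In Python, from cell import robot gives the robot as it stands.
- The arm moves only by the tool send_rows, never from a script. Its argument "series" is a list of rows, each an object with "delta_pos": the shift along the tool's x, y, z in m, a list of three; "turn": the turn, a rotation vector about the tool's x, y, z in degrees, a list of three; "hand": the opening, from 0 (shut) to 1 (fully open). In form: [{"delta_pos": [dx, dy, dz], "turn": [rx, ry, rz], "hand": hand}, ...]. A call has 1 to 12 rows; each row shifts and turns the commanded pose from where the row before left it, along the tool's axes as they then stand; what a row does not reach is not made up. A row lasts 1/8 s, in which the tool goes at most 62.5 mm and 10.7 degrees, less where a joint would pass 70% of its speed; a pose out of reach is approached as far as the arm can. A call is refused whole if a number of a shift passes 0.0625 or a number of a turn 10.7, either way. A call with a gripper value outside its range is refused whole. The fingers move at their own pace and stop on an object; "newtons" is the grip in N (left out, the last holds). Time passes only in rows, so rows that do not move let the fingers close. It gives the time, the measured TCP pose, the force, the opening and the grip force at its end, in the units of the state.
- robot.read_state(): the state, without advancing time (a new reading comes with each control period).
- robot.snapshot(name): name is "scene" or "side" or "wrist"; returns (picture, depth): 480x640x3 uint8, blue, green, red; 480x640 float32, m along the optical axis (not along the pixel's ray), 0 where there is no reading.
- robot.camera_model(name): a dict with "camera_matrix" (3x3 intrinsics, pixels), "R" (3x3) and "t" (3): a world point X has camera coordinates R X + t. Camera axes: x right, y down, z forward; pixel columns grow to the right and rows downward; lengths in m; the calibration is good to about 2 mm. A picture is of the moment at which its call begins: read the wrist's pose just before it. camera_model takes no time and is no camera call; for the wrist camera it gives the pose at the moment of the call.
- robot.job_done(): hands the job in; it is judged then, once.
The state is a dict: "t": time; "joints": joint angles; "dq": joint speeds; "joint_efforts": joint torques, N m; "eef_pos": TCP position; "ee_rot": TCP orientation; "contact_force": force on the tool from outside, world axes, zero at the start; "torque": the same for the moment, N m; "width": finger opening in m; "grasp_force": force on a finger pad.
Only numpy, scipy, OpenCV 4.12 (cv2) and the standard library are available. Lean on these libraries where they do the work, as an engineer would, in place of code of your own. Each camera call takes 0.05 s, during which the arm holds its last target. There are 200 camera calls.

## Working session

There is one attempt and no reset: what is moved stays moved. The work goes in short steps, Python scripts to look and compute and a tool call to move; the robot and the scene stay as the last step left them, time stands still between calls to the robot, and variables do not carry over. Pictures are saved under pics/ and viewed, at most 13 in all, crops included, and the job is handed in when it is done.

Besides the shell and the picture viewer there is one more tool, called after ">>>" by a JSON object that holds its "api" and its "payload", one argument or row to a line. send_rows: Moves the arm, as the interface text tells. Its arguments: {"type":"object","properties":{"series":{"type":"array"},"newtons":{"type":"number"}},"required":["series"]}

```bash
ls; mkdir -p pics
python3 - <<'E'
from cell import robot
import cv2,numpy as np
a,d=robot.snapshot("scene"); b,e=robot.snapshot("side")
np.savez("s0.npz",a=a,d=d,b=b,e=e)
cv2.imwrite("pics/scene0.png",a); cv2.imwrite("pics/side0.png",b)
for n in("scene","side","wrist"):
    m=robot.camera_model(n);print(n,np.round(m["camera_matrix"],1).tolist(),"C",np.round(-m["R"].T@m["t"],3),"z",np.round(m["R"][2],3))
print(robot.read_state())
E
```

```text
pics
scene [[566.8, 0.0, 322.2], [0.0, 566.8, 228.1], [0.0, 0.0, 1.0]] C [ 1.209 -1.146  1.241] z [-0.405  0.612 -0.68 ]
side [[464.9, 0.0, 315.5], [0.0, 464.9, 243.0], [0.0, 0.0, 1.0]] C [ 0.378 -0.902  0.783] z [ 0.11   0.744 -0.659]
wrist [[346.1, 0.0, 323.3], [0.0, 346.1, 237.8], [0.0, 0.0, 1.0]] C [0.15  0.635 0.372] z [ 0.273 -0.101 -0.957]
{'t': 0.1, 'joints': array([-0.96079665,  0.50179057, -0.42682192,  1.5513352 ,  0.22080797,
        1.13831421, -0.2103004 ]), 'dq': array([-0.00045259, -0.00086943, -0.00059678, -0.00215826, -0.0011436 ,
       -0.00050609,  0.00043453]), 'joint_efforts': array([-1.06533500e-02, -5.70821071e+01, -5.83932191e+00, -2.81743687e+01,
        1.02511505e-02,  5.54592727e-03, -1.17603804e-05]), 'eef_pos': array([0.22074571, 0.61070097, 0.23034574]), 'ee_rot': array([ 1.72501642e-01,  9.85008824e-01, -8.75011705e-04, -1.87997767e-04]), 'contact_force': array([ 0.27961834,  0.52580625, -0.02153531]), 'torque': array([-0.017162  ,  0.02716928, -0.0216421 ]), 'grasp_force': 0.0, 'width': 0.08524963919804404}
```

View pics/scene0.png

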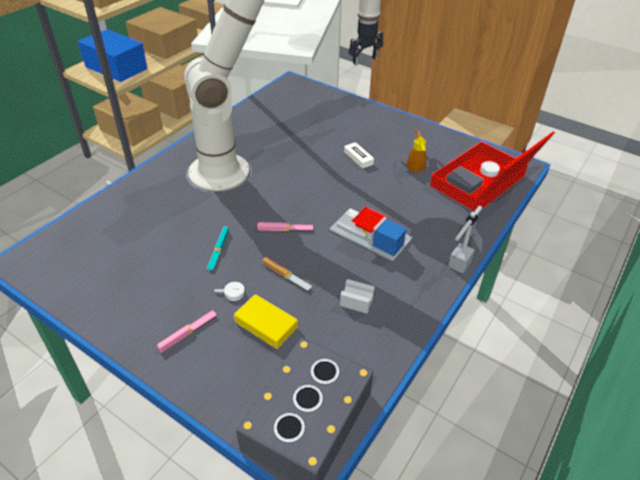

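View pics/side0.png

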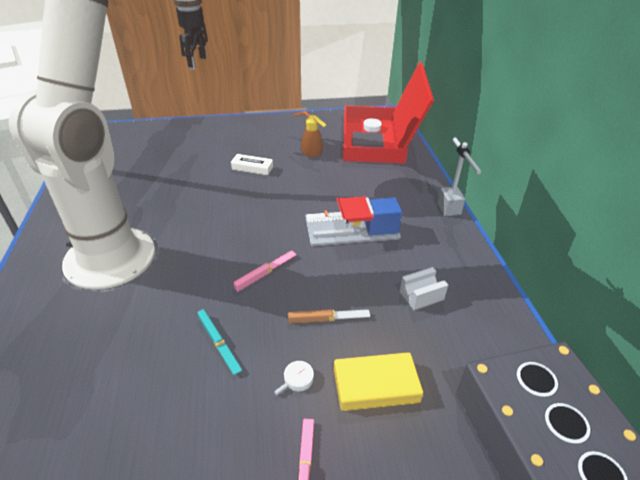

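The scene shows the wooden-handled scraper (scene 265-310, 260-290; side 290-370, 316). In the stand (side 305-400, 200-243), the housing lies toward +x, with the red cover at 355,208.

```bash
cat > h.py <<'E'
import cv2,numpy as np
from cell import robot
from scipy.spatial.transform import Rotation as Rn
def cloud(m,d,mask):
    v,u=np.nonzero(mask&(d>0)); z=d[v,u]; K=m["camera_matrix"]
    c=np.c_[(u-K[0,2])/K[0,0]*z,(v-K[1,2])/K[1,1]*z,z]
    return (c-m["t"])@m["R"]
def ray(m,uv,h):
    K=m["camera_matrix"];r=m["R"].T@np.linalg.inv(K)@np.array([uv[0],uv[1],1.]);C=-m["R"].T@m["t"]
    return C+r*(h-C[2])/r[2]
def proj(m,X):
    c=m["camera_matrix"]@(m["R"]@np.asarray(X)+m["t"]);return c[:2]/c[2]
def hsv(im,lo,hi):
    return cv2.inRange(cv2.cvtColor(im,cv2.COLOR_BGR2HSV),lo,hi)>0
E
python3 - <<'E'
from h import *
s=np.load("s0.npz")
for n,i,d,boxes in(("scene","a","d",{"stand":(325,200,415,260),"tool":(260,255,315,295)}),("side","b","e",{"stand":(300,190,405,248),"tool":(285,305,375,328)})):
    m=robot.camera_model(n);im=s[i];dd=s[d]
    for k,(x0,y0,x1,y1) in boxes.items():
        roi=np.zeros((480,640),bool);roi[y0:y1,x0:x1]=1
        cols={"blue":((100,120,60),(125,255,255)),"red":((0,170,90),(6,255,255))} if k=="stand" else {"wood":((5,100,60),(22,255,255))}
        for c,(lo,hi) in cols.items():
            p=cloud(m,dd,roi&hsv(im,lo,hi)); 
            top=p[p[:,2]>np.percentile(p[:,2],95)-.006]
            r=cv2.minAreaRect((top[:,:2]*1000).astype(np.float32))
            print(n,k,c,len(p),"zmax",np.round(np.percentile(p[:,2],[50,95]),3),"topmean",np.round(top.mean(0),3),r)
    x0,y0,x1,y1=boxes["tool"];roi=np.zeros((480,640),bool);roi[y0:y1,x0:x1]=1
    p=cloud(m,dd,roi&hsv(im,(0,0,150),(180,60,255)));print(n,"blade",len(p),p.mean(0).round(3),cv2.minAreaRect((p[:,:2]*1000).astype(np.float32)))
E
```

```text
scene stand blue 803 zmax [0.072 0.085] topmean [0.691 0.011 0.082] ((691.3267822265625, 9.915430068969727), (74.19036865234375, 69.21752166748047), 0.32669177651405334)
scene stand red 425 zmax [0.082 0.087] topmean [0.608 0.013 0.084] ((609.9766845703125, 12.716949462890625), (72.88080596923828, 88.15248107910156), 2.6393229961395264)
scene tool wood 230 zmax [0.019 0.025] topmean [ 0.465 -0.263  0.022] ((465.4377746582031, -262.9605712890625), (21.191028594970703, 95.20723724365234), 85.1978988647461)
scene blade 153 [ 0.552 -0.264  0.009] ((549.9166259765625, -261.6687316894531), (33.7206916809082, 84.13103485107422), 84.59500885009766)
side stand blue 984 zmax [0.068 0.082] topmean [0.691 0.009 0.08 ] ((691.5894165039062, 11.566783905029297), (67.7835464477539, 69.08930969238281), 88.74111938476562)
side stand red 466 zmax [0.081 0.084] topmean [0.612 0.013 0.081] ((610.136962890625, 13.074789047241211), (70.55634307861328, 84.78531646728516), 1.1411020755767822)
side tool wood 466 zmax [0.019 0.022] topmean [ 0.462 -0.264  0.02 ] ((463.2210388183594, -263.7313537597656), (19.659008026123047, 96.61554718017578), 85.43377685546875)
side blade 283 [ 0.553 -0.265  0.008] ((552.8435668945312, -261.11688232421875), (32.647361755371094, 79.8808822631836), 87.02884674072266)
```

>>> {"api": "send_rows", "payload": {
  "series": [
    {"delta_pos": [0, 0, 0], "turn": [0, 0, -10], "hand": 1},
    {"delta_pos": [0, 0, 0], "turn": [0, 0, -9.9], "hand": 1},
    {"delta_pos": [-0.027, -0.055, 0], "turn": [0, 0, 0], "hand": 1},
    {"delta_pos": [-0.027, -0.055, 0], "turn": [0, 0, 0], "hand": 1},
    {"delta_pos": [-0.027, -0.055, 0], "turn": [0, 0, 0], "hand": 1},
    {"delta_pos": [-0.027, -0.055, 0], "turn": [0, 0, 0], "hand": 1},
    {"delta_pos": [-0.027, -0.055, 0], "turn": [0, 0, 0], "hand": 1},
    {"delta_pos": [-0.027, -0.055, 0], "turn": [0, 0, 0], "hand": 1},
    {"delta_pos": [-0.027, -0.055, 0], "turn": [0, 0, 0], "hand": 1},
    {"delta_pos": [-0.027, -0.055, 0], "turn": [0, 0, 0], "hand": 1},
    {"delta_pos": [-0.027, -0.055, 0], "turn": [0, 0, 0], "hand": 1},
    {"delta_pos": [0, 0, 0], "turn": [0, 0, 0], "hand": 1}
  ]
}}

```text
t: 1.6
eef_pos: [0.4658, 0.1108, 0.2309]
ee_rot: [0.005, 1.0, -0.001, -0.0]
contact_force: [-0.3, 1.4, -0.0]
width: 0.0853
grasp_force: 0.0
```

>>> {"api": "send_rows", "payload": {
  "series": [
    {"delta_pos": [0, -0.05, 0], "turn": [0, 0, 0.3], "hand": 1},
    {"delta_pos": [0, -0.05, 0], "turn": [0, 0, 0.3], "hand": 1},
    {"delta_pos": [0, 0, 0], "turn": [0, 0, 0], "hand": 1},
    {"delta_pos": [0, 0, 0], "turn": [0, 0, 0], "hand": 1}
  ]
}}

```text
t: 2.1
eef_pos: [0.4637, 0.0177, 0.2312]
ee_rot: [0.005, 1.0, 0.0, -0.0]
contact_force: [-0.5, 0.5, 0.0]
width: 0.0857
grasp_force: 0.0
```

Run:
```python
from h import *
import pickle
st=robot.read_state();m=robot.camera_model("wrist");a,d=robot.snapshot("wrist")
pickle.dump((m,a,d),open("w1.pkl","wb"));cv2.imwrite("pics/w1.png",a)
print(st["eef_pos"],st["ee_rot"])
for c,(lo,hi) in {"blue":((100,120,60),(125,255,255)),"red":((0,170,90),(6,255,255))}.items():
    p=cloud(m,d,hsv(a,lo,hi));p=p[(p[:,2]>.07)&(p[:,2]<.1)]
    print(c,len(p),np.round(np.median(p[:,2]),4),cv2.minAreaRect((p[:,:2]*1000).astype(np.float32)))
```

```text
[0.46368009 0.01772011 0.23116744] [ 4.52562841e-03  9.99989676e-01  3.59808622e-04 -1.93710817e-04]
blue 208 0.0805 ((660.1295776367188, 14.700037002563477), (60.06791305541992, 8.53725528717041), 89.36473083496094)
red 5316 0.0815 ((610.1240234375, 13.880311965942383), (83.52501678466797, 78.20496368408203), 89.68672180175781)
```

View pics/w1.png

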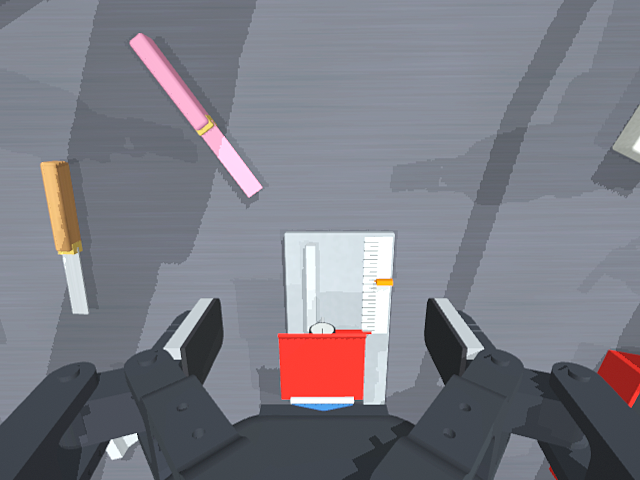

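The wrist view shows the stand square to the world axes: bed front edge at row 233, red cover 280-365 x 335-400, orange mark at (384,282), pointer tip at about (370,333). The wooden scraper is at 42-88 x 160-313.

Run:
```python
from h import *
import pickle
m,a,d=pickle.load(open("w1.pkl","rb"))
for uv in((285,233),(394,233)): print("bedcorner",ray(m,uv,.01).round(4))
k=hsv(a,(10,150,120),(24,255,255));k[:,:300]=0;k[320:]=0
v,u=np.nonzero(k);print("mark px",u.min(),u.max(),v.min(),v.max());p=cloud(m,d,k);print(p.min(0).round(4),p.max(0).round(4),np.median(p,0).round(4))
for uv in((u.min(),v.min()),(u.max()+1,v.max()+1)):print(ray(m,uv,np.median(p[:,2])).round(4))
k=hsv(a,(5,80,60),(24,255,255));k[:,120:]=0;k[:150]=0;k[245:]=0
w=cloud(m,d,k);print("wood",len(w),cv2.minAreaRect((w[w[:,2]>.017][:,:2]*1000).astype(np.float32)),np.percentile(w[:,2],95))
k=hsv(a,(0,0,170),(180,50,255));k[:,110:]=0;k[:250]=0;k[325:]=0
b=cloud(m,d,k);print("blade",len(b),b.mean(0).round(4),cv2.minAreaRect((b[:,:2]*1000).astype(np.float32)))
cv2.imwrite("pics/w1c.png",cv2.resize(a[225:345,270:410],None,fx=4,fy=4,interpolation=cv2.INTER_CUBIC))
```

```text
bedcorner [ 0.4933 -0.0252  0.01  ]
bedcorner [0.4944 0.0936 0.01  ]
mark px 375 392 279 285
[0.5465 0.0745 0.0108] [0.5531 0.0935 0.0188] [0.549  0.0839 0.0166]
[0.5457 0.0737 0.0166]
[0.5544 0.0942 0.0166]
wood 2294 ((457.62139892578125, -261.0209045410156), (17.346174240112305, 86.65332794189453), 86.71965026855469) 0.021461415026019517
blade 997 [ 0.5509 -0.2677  0.0091] ((553.107666015625, -271.4317932128906), (32.10173034667969, 84.38679504394531), 89.6017837524414)
```

View pics/w1c.png

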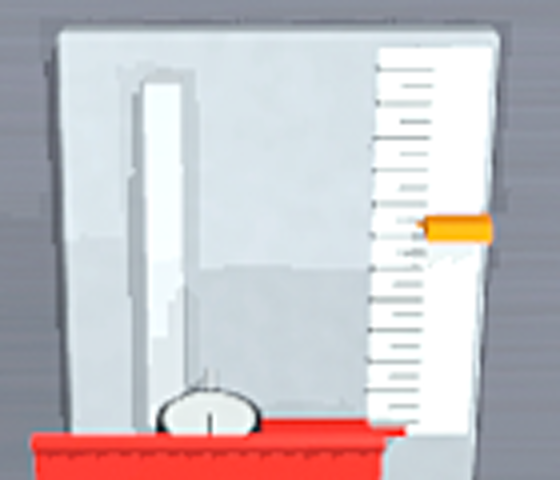

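>>> {"api": "send_rows", "payload": {
  "series": [
    {"delta_pos": [-0.002, -0.056, 0.022], "turn": [0, 0, 0], "hand": 0.6},
    {"delta_pos": [-0.002, -0.056, 0.022], "turn": [0, 0, 0], "hand": 0.6},
    {"delta_pos": [-0.002, -0.056, 0.022], "turn": [0, 0, 0], "hand": 0.6},
    {"delta_pos": [-0.002, -0.056, 0.022], "turn": [0, 0, 0], "hand": 0.6},
    {"delta_pos": [-0.003, -0.056, 0.022], "turn": [0, 0, 3.2], "hand": 0.6},
    {"delta_pos": [0, 0, 0], "turn": [0, 0, 0], "hand": 0.6},
    {"delta_pos": [0, 0, 0], "turn": [0, 0, 0], "hand": 0.6}
  ]
}}

```text
t: 3.02
eef_pos: [0.4729, -0.2616, 0.1208]
ee_rot: [0.032, 0.999, 0.001, -0.0]
contact_force: [-0.1, 0.4, -0.8]
width: 0.0518
grasp_force: 0.0
```

Run:
```python
from h import *
st=robot.read_state();m=robot.camera_model("wrist");a,d=robot.snapshot("wrist")
cv2.imwrite("pics/w2.png",a);print(st["eef_pos"],Rn.from_quat(st["ee_rot"]).as_matrix()[:,0].round(4))
k=hsv(a,(5,80,60),(24,255,255))
w=cloud(m,d,k);w=w[(np.hypot(w[:,0]-.47,w[:,1]+.262)<.09)&(w[:,2]>.017)]
print("wood",len(w),cv2.minAreaRect((w[:,:2]*1000).astype(np.float32)),w.min(0),w.max(0),np.polyfit(w[:,0],w[:,1],1))
b=cloud(m,d,hsv(a,(0,0,120),(180,60,255)));b=b[(np.hypot(b[:,0]-.555,b[:,1]+.267)<.06)&(b[:,2]>.005)&(b[:,2]<.016)];print(len(b),b.mean(0),b.min(0),b.max(0),np.polyfit(b[:,0],b[:,1],1))
```

```text
[ 0.47287716 -0.26156355  0.12083702] [-9.98e-01  6.34e-02  6.00e-04]
wood 2796 ((459.6964111328125, -288.8275451660156), (70.03849792480469, 94.08330535888672), 86.8589859008789) [ 0.41402066 -0.32375884  0.01703932] [ 0.50828978 -0.25146731  0.19453299] [-0.06348969 -0.23334987]
1673 [ 0.55146127 -0.26710047  0.00947646] [ 0.5125338  -0.27779733  0.00741666] [ 0.59030849 -0.25667921  0.01550898] [-0.05188233 -0.23848938]
```

View pics/w2.png

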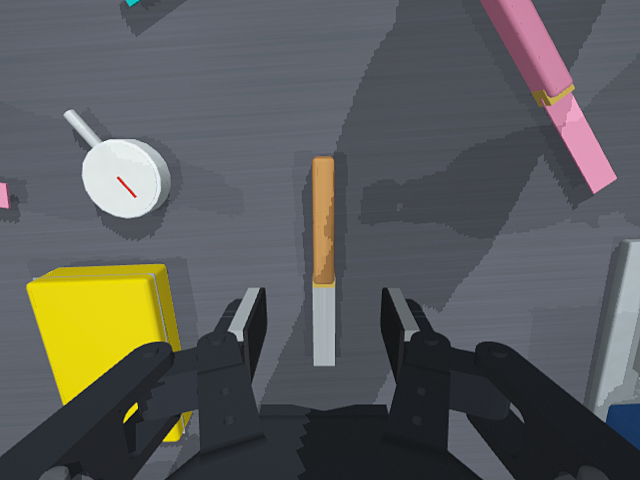

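The scraper lies centred between the fingers (handle 313-334 x 157-283, blade down to row 366), and the yellow box is clear at the left. I'll descend and grip.

>>> {"api": "send_rows", "payload": {
  "series": [
    {"delta_pos": [0, -0.001, 0.055], "turn": [0, 0, -0.3], "hand": 0.6},
    {"delta_pos": [0, 0, 0.05], "turn": [0, 0, 0], "hand": 0.6},
    {"delta_pos": [0, 0, 0.012], "turn": [0, 0, 0], "hand": 0.6},
    {"delta_pos": [0, 0, 0], "turn": [0, 0, 0], "hand": 0.1},
    {"delta_pos": [0, 0, 0], "turn": [0, 0, 0], "hand": 0},
    {"delta_pos": [0, 0, 0], "turn": [0, 0, 0], "hand": 0},
    {"delta_pos": [0, 0, 0], "turn": [0, 0, 0], "hand": 0}
  ],
  "newtons": 80
}}

```text
t: 3.95
eef_pos: [0.474, -0.2651, 0.0066]
ee_rot: [0.03, 1.0, -0.001, 0.002]
contact_force: [-1.9, 2.1, 7.9]
width: 0.0139
grasp_force: 79.5
```

>>> {"api": "send_rows", "payload": {
  "series": [
    {"delta_pos": [0, 0, -0.03], "turn": [0, 0, 0], "hand": 0},
    {"delta_pos": [0, 0, -0.05], "turn": [0, 0, -3.4], "hand": 0},
    {"delta_pos": [0.008, 0.055, 0], "turn": [0, 0, 0], "hand": 0},
    {"delta_pos": [0.008, 0.056, 0], "turn": [0, 0, 0], "hand": 0},
    {"delta_pos": [0.008, 0.056, 0], "turn": [0, 0, 0], "hand": 0},
    {"delta_pos": [0.01, 0.056, 0], "turn": [0, 0, 0], "hand": 0},
    {"delta_pos": [0.01, 0.056, 0.01], "turn": [0, 0, 0], "hand": 0},
    {"delta_pos": [0, 0, 0], "turn": [0, 0, 0], "hand": 0},
    {"delta_pos": [0, 0, 0], "turn": [0, 0, 0], "hand": 0}
  ]
}}

```text
t: 5.08
eef_pos: [0.4291, 0.0142, 0.0751]
ee_rot: [0.0, 1.0, -0.0, 0.001]
contact_force: [-0.6, -0.8, -0.3]
width: 0.0139
grasp_force: 78.6
```

```bash
cat > tip.py <<'E'
from h import *
import sys
st=robot.read_state();T=st["eef_pos"];R=Rn.from_quat(st["ee_rot"]).as_matrix();print(T.round(4),R[:,0].round(4),R[:,2].round(4),st["contact_force"].round(1))
for n in ("wrist","side","scene"):
    m=robot.camera_model(n);a,d=robot.snapshot(n);cv2.imwrite(f"pics/{sys.argv[1]}_{n}.png",a)
    b=cloud(m,d,np.ones((480,640),bool));q=b-T
    b=b[(q[:,0]>.045)&(q[:,0]<.135)&(abs(q[:,1])<.03)&(abs(q[:,2])<.045)&(b[:,2]>.05)]
    if len(b)>10: print(n,len(b),"min",b.min(0).round(4),"max",b.max(0).round(4),"dy/dx",np.polyfit(b[:,0],b[:,1],1).round(3),"dz/dx",np.polyfit(b[:,0],b[:,2],1).round(3),"med",np.median(b,0).round(4))
E
python3 tip.py a
```

```text
[0.4291 0.0142 0.0751] [-1.0e+00  5.0e-04 -1.7e-03] [ 1.7e-03 -3.0e-04 -1.0e+00] [-0.6 -0.8 -0.3]
wrist 616 min [0.4742 0.0043 0.0764] max [0.4861 0.0224 0.0797] dy/dx [ 0.045 -0.008] dz/dx [-0.013  0.084] med [0.4791 0.0131 0.0779]
side 142 min [4.745e-01 3.000e-04 7.450e-02] max [0.5448 0.0234 0.0804] dy/dx [-0.018  0.02 ] dz/dx [-0.002  0.079] med [0.5091 0.0106 0.0777]
scene 97 min [ 0.4743 -0.003   0.0719] max [0.5468 0.0265 0.0874] dy/dx [0.017 0.003] dz/dx [-0.04   0.099] med [0.5107 0.0113 0.0793]
```

>>> {"api": "send_rows", "payload": {
  "series": [
    {"delta_pos": [0, 0.001, 0.0045], "turn": [0, 0, 0], "hand": 0},
    {"delta_pos": [-0.02, 0, 0], "turn": [0, 0, 0], "hand": 0},
    {"delta_pos": [-0.02, 0, 0], "turn": [0, 0, 0], "hand": 0},
    {"delta_pos": [-0.02, 0, 0], "turn": [0, 0, 0], "hand": 0},
    {"delta_pos": [0, 0, 0], "turn": [0, 0, 0], "hand": 0}
  ]
}}

```text
t: 5.85
eef_pos: [0.4898, 0.0147, 0.0696]
ee_rot: [0.001, 1.0, 0.0, 0.001]
contact_force: [-0.7, -0.6, -1.2]
width: 0.0136
grasp_force: 78.5
```

Run:
```python
from h import *
st=robot.read_state();print(st["eef_pos"].round(4),st["contact_force"].round(2))
a,d=robot.snapshot("side");b,_=robot.snapshot("wrist")
cv2.imwrite("pics/ins.png",np.hstack([cv2.resize(a[170:260,250:420],None,fx=2.35,fy=2.35,interpolation=cv2.INTER_CUBIC)[:,:398],cv2.resize(b[200:420,220:440],(398,211))]))
# waypoints: tip r=49 from hinge, underside 5 mm below axis
H=np.array([.6515,.084])
for t in np.radians([0,15,30,45,60,75,90,100,110]):
    r,o=.049,.006
    p=H+r*np.array([-np.cos(t),np.sin(t)])+o*np.array([-np.sin(t),-np.cos(t)]); print(np.degrees(t).round(),"tip",p.round(4),"tcp",(p-[.115,.0025]).round(4))
```

```text
[0.4898 0.0147 0.0696] [-0.65 -0.58 -1.19]Traceback (most recent call last):
  File "<stdin>", line 4, in <module>
    return _nx.concatenate(arrs, 1, dtype=dtype, casting=casting)
           ~~~~~~~~~~~~~~~^^^^^^^^^^^^^^^^^^^^^^^^^^^^^^^^^^^^^^^
ValueError: all the input array dimensions except for the concatenation axis must match exactly, but along dimension 0, the array at index 0 has size 212 and the array at index 1 has size 211
```

>>> {"api": "send_rows", "payload": {
  "series": [
    {"delta_pos": [0, 0, -0.006], "turn": [0, 0, 0], "hand": 0},
    {"delta_pos": [0, 0, -0.008], "turn": [0, 0, 0], "hand": 0},
    {"delta_pos": [-0.001, 0, -0.0085], "turn": [0, 0, 0], "hand": 0},
    {"delta_pos": [-0.0025, 0, -0.008], "turn": [0, 0, 0], "hand": 0},
    {"delta_pos": [-0.0039, 0, -0.0071], "turn": [0, 0, 0], "hand": 0},
    {"delta_pos": [0, 0, 0], "turn": [0, 0, 0], "hand": 0}
  ]
}}

```text
t: 6.7
eef_pos: [0.4971, 0.0154, 0.1083]
ee_rot: [0.001, 1.0, 0.0, 0.001]
contact_force: [0.4, -0.1, 0.3]
width: 0.0137
grasp_force: 78.5
```

Run:
```python
from h import *
st=robot.read_state();print(st["eef_pos"].round(4),st["contact_force"].round(2),st["torque"].round(3))
a,d=robot.snapshot("side");b,_=robot.snapshot("scene")
cv2.imwrite("pics/lift.png",np.hstack([cv2.resize(a[140:260,260:420],(560,420)),cv2.resize(b[150:270,330:394],(224,420))]))
```

```text
[0.4971 0.0154 0.1083] [ 0.43 -0.13  0.34] [ 0.025  0.043 -0.003]
```

View pics/lift.png

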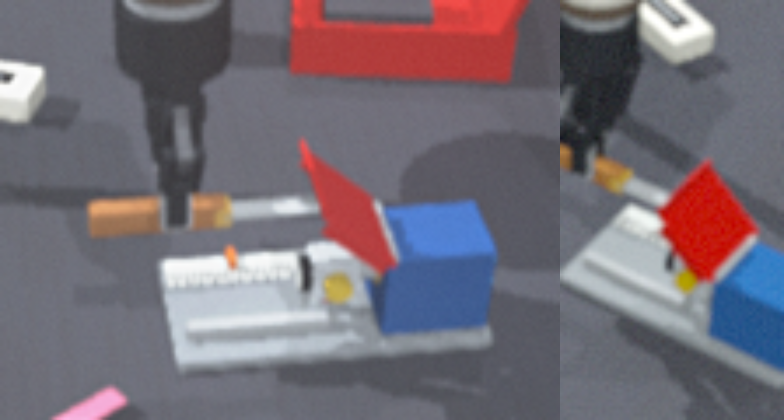

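The cover is lifted to about 45° on the blade, with the lip at (305,145), and the fingers are well behind it. I'll continue the arc.

>>> {"api": "send_rows", "payload": {
  "series": [
    {"delta_pos": [-0.0055, 0, -0.0065], "turn": [0, 0, 0], "hand": 0},
    {"delta_pos": [-0.0057, 0, -0.0056], "turn": [0, 0, 0], "hand": 0},
    {"delta_pos": [-0.007, 0, -0.0046], "turn": [0, 0, 0], "hand": 0},
    {"delta_pos": [-0.0076, 0, -0.003], "turn": [0, 0, 0], "hand": 0},
    {"delta_pos": [-0.008, 0, -0.0015], "turn": [0, 0, 0], "hand": 0},
    {"delta_pos": [-0.0085, 0, -0.0005], "turn": [0, 0, 0], "hand": 0},
    {"delta_pos": [-0.008, 0, 0.001], "turn": [0, 0, 0], "hand": 0},
    {"delta_pos": [-0.006, 0, 0.001], "turn": [0, 0, 0], "hand": 0},
    {"delta_pos": [-0.006, 0, 0.001], "turn": [0, 0, 0], "hand": 0},
    {"delta_pos": [0, 0, 0], "turn": [0, 0, 0], "hand": 0}
  ]
}}

```text
t: 8.05
eef_pos: [0.5585, 0.0153, 0.1259]
ee_rot: [0.001, 1.0, 0.0, -0.0]
contact_force: [-0.5, 0.4, -0.2]
width: 0.0138
grasp_force: 78.5
```

Run:
```python
from h import *
st=robot.read_state();print(st["eef_pos"].round(4),st["contact_force"].round(2),st["torque"].round(3))
a,d=robot.snapshot("side");b,_=robot.snapshot("scene")
cv2.imwrite("pics/lift2.png",np.hstack([cv2.resize(a[140:260,260:420],(480,360)),cv2.resize(b[170:270,330:420],(318,360))]))
```

```text
[0.5585 0.0153 0.1259] [-0.48  0.41 -0.21] [-0.034  0.033  0.037]
```

View pics/lift2.png

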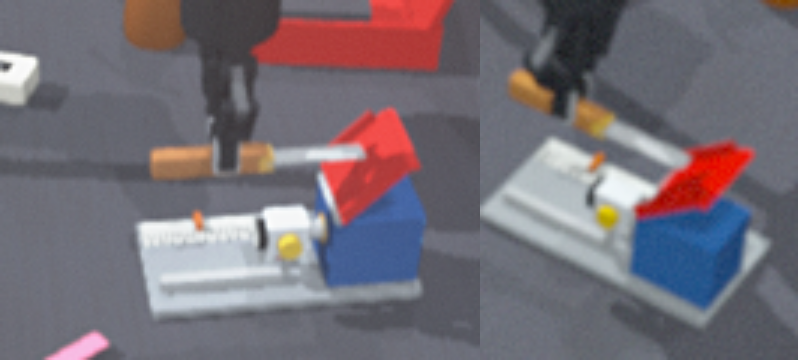

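>>> {"api": "send_rows", "payload": {
  "series": [
    {"delta_pos": [0.05, 0, 0], "turn": [0, 0, 0], "hand": 0},
    {"delta_pos": [0.06, 0, 0], "turn": [0, 0, 0], "hand": 0},
    {"delta_pos": [-0.005, -0.056, 0.005], "turn": [0, 0, 0], "hand": 0},
    {"delta_pos": [-0.005, -0.056, 0.01], "turn": [0, 0, 0], "hand": 0},
    {"delta_pos": [-0.005, -0.056, 0.01], "turn": [0, 0, 0], "hand": 0},
    {"delta_pos": [-0.005, -0.056, 0.01], "turn": [0, 0, 0], "hand": 0},
    {"delta_pos": [-0.005, -0.055, 0.01], "turn": [0, 0, 0], "hand": 0},
    {"delta_pos": [0, 0, 0.01], "turn": [0, 0, 3.4], "hand": 0},
    {"delta_pos": [0, 0, 0], "turn": [0, 0, 0], "hand": 0},
    {"delta_pos": [0, 0, 0], "turn": [0, 0, 0], "hand": 0}
  ]
}}

```text
t: 9.4
eef_pos: [0.473, -0.2625, 0.0713]
ee_rot: [0.029, 1.0, 0.0, 0.0]
contact_force: [0.3, -0.3, -0.5]
width: 0.014
grasp_force: 78.6
```

Run:
```python
from h import *
m=robot.camera_model("scene");b,d=robot.snapshot("scene");k=np.zeros((480,640),bool);k[180:270,330:420]=1
p=cloud(m,d,k&hsv(b,(0,170,90),(6,255,255)));p=p[(p[:,0]>.63)&(p[:,0]<.78)]
print(len(p),p.min(0).round(3),p.max(0).round(3),np.polyfit(p[:,0],p[:,2],1))
st=robot.read_state();print(st["eef_pos"].round(4),st["contact_force"].round(2))
m=robot.camera_model("side");b,d=robot.snapshot("side");T=st["eef_pos"]
q=cloud(m,d,np.ones((480,640),bool));q=q[(abs(q[:,0]-T[0])<.13)&(abs(q[:,1]-T[1])<.025)&(q[:,2]>.03)]
bl=q[q[:,0]>T[0]+.045];print("blade dz/dx",np.polyfit(bl[:,0],bl[:,2],1),np.median(bl,0).round(4),bl[:,0].max())
```

```text
392 [ 0.655 -0.035  0.086] [0.728 0.058 0.122] [ 0.32163536 -0.11890388]
[ 0.4732 -0.2625  0.0715] [-0.88  0.11 -0.43]
blade dz/dx [-5.94799677  3.45168307] [ 0.5301 -0.2617  0.0758] 0.5888343390060982
```

The cover lies right back (slope 18°, about 2.8 rad). Now I'll lower the scraper.

>>> {"api": "send_rows", "payload": {
  "series": [
    {"delta_pos": [0, 0, 0.04], "turn": [0, 0, 0], "hand": 0},
    {"delta_pos": [0, 0, 0.018], "turn": [0, 0, 0], "hand": 0},
    {"delta_pos": [0, 0, 0.006], "turn": [0, 0, 0], "hand": 0},
    {"delta_pos": [0, 0, 0], "turn": [0, 0, 0], "hand": 0}
  ]
}}

```text
t: 10.0
eef_pos: [0.4732, -0.2635, 0.0076]
ee_rot: [0.03, 1.0, 0.0, 0.0]
contact_force: [0.1, -0.4, -0.4]
width: 0.0141
grasp_force: 78.6
```

>>> {"api": "send_rows", "payload": {
  "series": [
    {"delta_pos": [0, 0, 0.001], "turn": [0, 0, 0], "hand": 0},
    {"delta_pos": [0, 0, 0], "turn": [0, 0, 0], "hand": 0}
  ]
}}

```text
t: 10.25
eef_pos: [0.4735, -0.2639, 0.0067]
ee_rot: [0.03, 1.0, -0.0, 0.001]
contact_force: [-0.1, -0.1, 0.3]
width: 0.0138
grasp_force: 78.7
```

>>> {"api": "send_rows", "payload": {
  "series": [
    {"delta_pos": [0, 0, 0.0008], "turn": [0, 0, 0], "hand": 0},
    {"delta_pos": [0, 0, 0], "turn": [0, 0, 0], "hand": 0}
  ]
}}

```text
t: 10.5
eef_pos: [0.4735, -0.2639, 0.0066]
ee_rot: [0.03, 1.0, -0.0, 0.001]
contact_force: [-2.0, 1.0, 9.8]
width: 0.0142
grasp_force: 80.1
```

>>> {"api": "send_rows", "payload": {
  "series": [
    {"delta_pos": [0, 0, 0], "turn": [0, 0, 0], "hand": 0.5},
    {"delta_pos": [0, 0, 0], "turn": [0, 0, 0], "hand": 0.7},
    {"delta_pos": [0, 0, 0], "turn": [0, 0, 0], "hand": 0.7},
    {"delta_pos": [0, 0, -0.02], "turn": [0, 0, 0], "hand": 0.7},
    {"delta_pos": [0, 0, -0.055], "turn": [0, 0, 0], "hand": 1},
    {"delta_pos": [0, 0, -0.055], "turn": [0, 0, -3.4], "hand": 1},
    {"delta_pos": [-0.002, 0.055, -0.02], "turn": [0, 0, 0], "hand": 1},
    {"delta_pos": [-0.002, 0.055, -0.02], "turn": [0, 0, 0], "hand": 1},
    {"delta_pos": [-0.002, 0.056, -0.02], "turn": [0, 0, 0], "hand": 1},
    {"delta_pos": [-0.002, 0.056, 0], "turn": [0, 0, 0], "hand": 1},
    {"delta_pos": [-0.002, 0.056, 0], "turn": [0, 0, 0], "hand": 1},
    {"delta_pos": [0, 0, 0], "turn": [0, 0, 0], "hand": 1}
  ]
}}

```text
t: 12.0
eef_pos: [0.483, 0.0198, 0.1954]
ee_rot: [-0.004, 1.0, 0.001, 0.0]
contact_force: [0.1, -1.0, 0.2]
width: 0.085
grasp_force: 0.0
```

Run:
```python
from h import *
import pickle
st=robot.read_state();print(st["eef_pos"].round(4),Rn.from_quat(st["ee_rot"]).as_matrix()[:,0].round(4))
m=robot.camera_model("wrist");a,d=robot.snapshot("wrist");pickle.dump((m,a,d),open("w3.pkl","wb"))
cv2.imwrite("pics/w3.png",cv2.resize(a[170:420,200:450],(600,600),interpolation=cv2.INTER_CUBIC))
p=cloud(m,d,np.ones((480,640),bool));h=p[(abs(p[:,2]-.067)<.0035)&(abs(p[:,0]-.61)<.04)&(abs(p[:,1]-.015)<.03)];print("head",len(h),h.min(0),h.max(0))
k=hsv(a,(10,150,120),(24,255,255));p=cloud(m,d,k);j=p[(abs(p[:,0]-.55)<.02)&(abs(p[:,1]-.083)<.02)&(p[:,2]<.03)];print("mark",len(j),j.min(0),j.max(0))
j=p[(abs(p[:,0]-.61)<.04)&(abs(p[:,1]+.008)<.02)];print("button",len(j),j.min(0) if len(j) else 0,j.max(0) if len(j) else 0)
k=hsv(a,(0,150,90),(6,255,255));p=cloud(m,d,k);j=p[(abs(p[:,0]-.61)<.05)&(p[:,2]<.03)];print("ptr",len(j),j.min(0),j.max(0), j[j[:,1]>j[:,1].max()-.006].mean(0))
b,_=robot.snapshot("side");cv2.imwrite("pics/s3.png",b)
```

```text
[0.483  0.0198 0.1954] [-1.0e+00 -7.7e-03 -3.0e-04]
head 1360 [ 0.58698834 -0.01482104  0.06350809] [0.64758922 0.04488993 0.07047874]
mark 145 [0.54653271 0.0737049  0.00935216] [0.5536244  0.09295789 0.01870884]
button 21 [0.64348979 0.0012061  0.0507805 ] [0.64614728 0.00945582 0.06219115]
ptr 343 [ 0.60927437  0.03030786 -0.00217314] [0.65990967 0.37860044 0.0183264 ] [0.65246349 0.37472938 0.00365796]
```

View pics/w3.png

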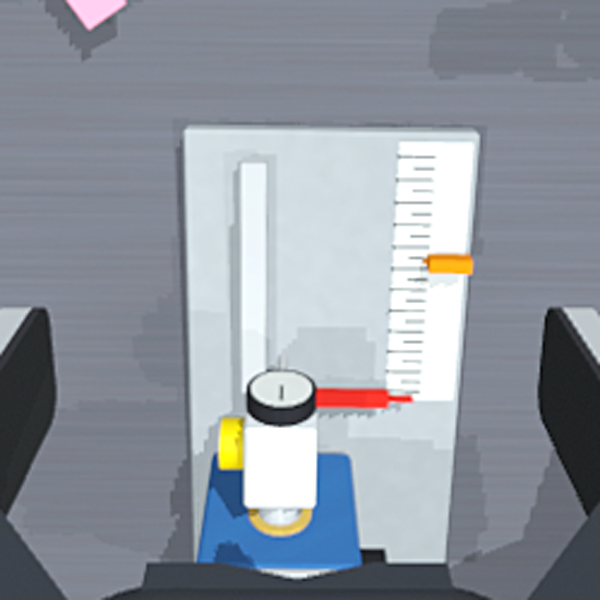

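View pics/s3.png

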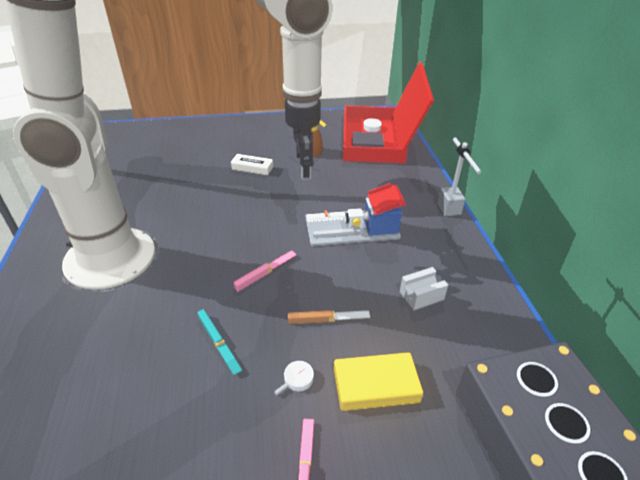

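The cover is laid back (side 385,200) and the scraper is flat in its place (side 290-370, 316). The head is free (crop 245-316 x 428-508), with the pointer tip at crop (412,398) and the mark at crop (424,263).

```bash
cat > al.py <<'E'
from h import *
def measure(m,a,d,show=True):
    # red pointer thin tip and orange mark: x by rays onto their top planes
    r=hsv(a,(0,150,90),(6,255,255));o=hsv(a,(10,150,120),(24,255,255))
    def pts(k,h):
        v,u=np.nonzero(k);return np.array([ray(m,(x,y),h) for x,y in zip(u,v)])
    P=pts(r,.017);P=P[(P[:,1]>.03)&(P[:,1]<.085)&(P[:,0]>.48)&(P[:,0]<.64)]
    M=pts(o,.0185);M=M[(M[:,1]>.06)&(M[:,1]<.11)&(M[:,0]>.5)&(M[:,0]<.6)]
    T=P[P[:,1]>P[:,1].max()-.006]; I=M[M[:,1]<M[:,1].min()+.003]
    print("ptr n",len(P),"tip y",P[:,1].max().round(4),"x",T[:,0].mean().round(4),T[:,0].min().round(4),T[:,0].max().round(4),"| mark x",M[:,0].min().round(4),M[:,0].max().round(4),"mid",M[:,0].mean().round(4),"inner",I[:,0].mean().round(4),"ymin",M[:,1].min().round(4))
E
python3 - <<'E'
from al import *
import pickle
m,a,d=pickle.load(open("w3.pkl","rb"));f=250/600
g=lambda u,v,h:print((u,v),ray(m,(200+u*f,170+v*f),h).round(4))
g(245,508,.067);g(316,508,.067);g(245,440,.067);g(316,440,.067);g(412,398,.017);g(424,262,.0185);g(183,128,.01);g(479,131,.01);g(219,443,.05)
measure(m,a,d)
E
```

```text
(245, 508) [6.308e-01 4.000e-04 6.700e-02]
(316, 508) [0.6306 0.028  0.067 ]
(245, 440) [0.6    0.0007 0.067 ]
(316, 440) [0.5998 0.0275 0.067 ]
(412, 398) [0.6136 0.0713 0.017 ]
(424, 262) [0.5479 0.0729 0.0185]
(183, 128) [ 0.4933 -0.0266  0.01  ]
(479, 131) [0.4937 0.0937 0.01  ]
(219, 443) [ 0.6136 -0.0109  0.05  ]
ptr n 233 tip y 0.0706 x 0.6133 0.6126 0.6138 | mark x 0.5444 0.5521 mid 0.5483 inner 0.5469 ymin 0.0722
```

>>> {"api": "send_rows", "payload": {
  "series": [
    {"delta_pos": [-0.045, -0.003, 0], "turn": [0, 0, 0.4], "hand": 1},
    {"delta_pos": [-0.045, -0.002, 0], "turn": [0, 0, 0], "hand": 1},
    {"delta_pos": [-0.04, -0.001, 0], "turn": [0, 0, 0], "hand": 1},
    {"delta_pos": [0, 0, 0.04], "turn": [0, 0, 0], "hand": 1},
    {"delta_pos": [0, 0, 0.04], "turn": [0, 0, 0], "hand": 1},
    {"delta_pos": [0, 0, 0.03], "turn": [0, 0, 0], "hand": 1},
    {"delta_pos": [0, 0, 0], "turn": [0, 0, 0], "hand": 1}
  ]
}}

```text
t: 12.98
eef_pos: [0.6105, 0.005, 0.0823]
ee_rot: [0.005, 1.0, -0.001, -0.003]
contact_force: [0.4, -1.2, 0.7]
width: 0.0854
grasp_force: 0.0
```

>>> {"api": "send_rows", "payload": {
  "series": [
    {"delta_pos": [0, 0, 0], "turn": [0, 0, 0], "hand": 1},
    {"delta_pos": [0, 0, 0], "turn": [0, 0, 0], "hand": 1}
  ]
}}

```text
t: 13.22
eef_pos: [0.6145, 0.0072, 0.0871]
ee_rot: [0.004, 1.0, -0.0, 0.002]
contact_force: [0.8, -0.0, -0.6]
width: 0.0855
grasp_force: 0.0
```

>>> {"api": "send_rows", "payload": {
  "series": [
    {"delta_pos": [0, 0.006, 0.02], "turn": [0, 0, -0.4], "hand": 1},
    {"delta_pos": [0.001, 0, 0.02], "turn": [0, 0, 0], "hand": 1},
    {"delta_pos": [0, 0, 0.012], "turn": [0, 0, 0], "hand": 1},
    {"delta_pos": [0, 0, 0], "turn": [0, 0, 0], "hand": 1},
    {"delta_pos": [0, 0, 0], "turn": [0, 0, 0], "hand": 1}
  ]
}}

```text
t: 13.85
eef_pos: [0.6124, 0.0135, 0.0333]
ee_rot: [0.001, 1.0, -0.0, 0.0]
contact_force: [0.5, -0.5, 0.9]
width: 0.0854
grasp_force: 0.0
```

Well placed. Squeeze.

>>> {"api": "send_rows", "payload": {
  "series": [
    {"delta_pos": [0, 0, 0], "turn": [0, 0, 0], "hand": 0.5},
    {"delta_pos": [0, 0, 0], "turn": [0, 0, 0], "hand": 0.3},
    {"delta_pos": [0, 0, 0], "turn": [0, 0, 0], "hand": 0},
    {"delta_pos": [0, 0, 0], "turn": [0, 0, 0], "hand": 0},
    {"delta_pos": [0, 0, 0], "turn": [0, 0, 0], "hand": 0},
    {"delta_pos": [0, 0, 0], "turn": [0, 0, 0], "hand": 0}
  ],
  "newtons": 60
}}

```text
t: 14.6
eef_pos: [0.6127, 0.0142, 0.0345]
ee_rot: [0.001, 1.0, 0.0, 0.001]
contact_force: [-2.5, 1.8, 7.1]
width: 0.0281
grasp_force: 63.7
```

>>> {"api": "send_rows", "payload": {
  "series": [
    {"delta_pos": [0.004, 0, -0.001], "turn": [0, 0, 0], "hand": 0},
    {"delta_pos": [0.01, 0, 0], "turn": [0, 0, 0], "hand": 0},
    {"delta_pos": [0.012, 0, 0], "turn": [0, 0, 0], "hand": 0},
    {"delta_pos": [0.012, 0, 0], "turn": [0, 0, 0], "hand": 0},
    {"delta_pos": [0.01, 0, 0], "turn": [0, 0, 0], "hand": 0},
    {"delta_pos": [0.006, 0, 0], "turn": [0, 0, 0], "hand": 0},
    {"delta_pos": [0, 0, 0], "turn": [0, 0, 0], "hand": 0},
    {"delta_pos": [0, 0, 0], "turn": [0, 0, 0], "hand": 0}
  ]
}}

```text
t: 15.6
eef_pos: [0.5586, 0.0146, 0.0345]
ee_rot: [0.0, 1.0, 0.0, 0.001]
contact_force: [3.7, 4.5, -2.4]
width: 0.0291
grasp_force: 63.7
```

```bash
cat > look.py <<'E'
from al import *
import sys
st=robot.read_state();print(st["eef_pos"].round(4),st["contact_force"].round(1))
for n in("wrist","side","scene"):
    m=robot.camera_model(n);a,d=robot.snapshot(n);cv2.imwrite(f"pics/{sys.argv[1]}_{n}.png",a)
    try: print(n);measure(m,a,d)
    except Exception as e: print(n,e)
    cv2.imwrite(f"pics/{sys.argv[1]}_{n}.png",a)
E
python3 look.py p1
python3 -c "
import cv2,numpy as np
w=cv2.imread('pics/p1_wrist.png')[200:440,240:480];s=cv2.imread('pics/p1_side.png')[185:255,295:415]
cv2.imwrite('pics/p1.png',np.hstack([cv2.resize(w,(400,400)),cv2.resize(s,(400,400))]))"
```

```text
[0.5586 0.0146 0.0345] [ 3.7  4.5 -2.4]
wrist
ptr n 829 tip y 0.072 x 0.5598 0.5586 0.5609 | mark x 0.5442 0.5526 mid 0.5484 inner 0.5468 ymin 0.0706
side
side zero-size array to reduction operation maximum which has no identity
scene
ptr n 40 tip y 0.085 x 0.6284 0.6204 0.6382 | mark x 0.5487 0.554 mid 0.5518 inner 0.5526 ymin 0.0814
```

View pics/p1.png

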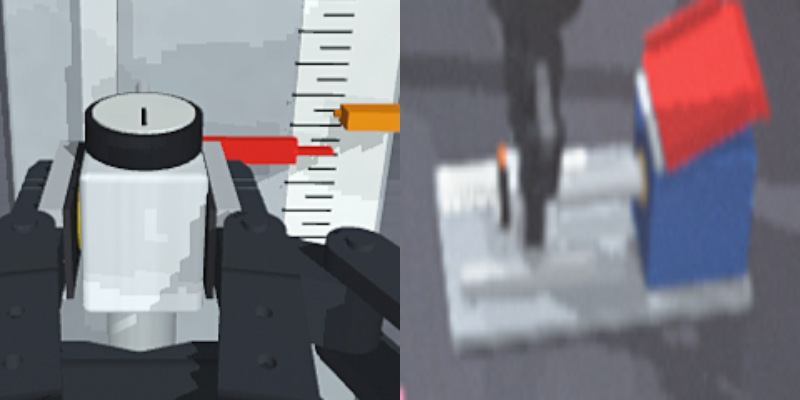

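The button is held in. The pointer tip (crop 330,150) is still about 10 mm short of the mark, whose inner end is at crop (337,115). I'll refine using depth.

```bash
cat > fin.py <<'E'
from h import *
import pickle
st=robot.read_state();print(st["eef_pos"].round(4))
m=robot.camera_model("wrist");a,d=robot.snapshot("wrist");pickle.dump((m,a,d),open("w4.pkl","wb"))
def f(k,n,y0,y1,q):
    v,u=np.nonzero(k&(d>0));p=cloud(m,d,k);s=(p[:,1]>y0)&(p[:,1]<y1)&(p[:,0]>.5)&(p[:,0]<.6)&(p[:,2]<.03);p=p[s];u=u[s];v=v[s]
    print(n,len(p),p.min(0).round(4),p.max(0).round(4))
    for c in sorted(set(u))[q]:
        w=u==c;print(c,"v",v[w].min(),v[w].max(),"x",p[w,0].min().round(4),p[w,0].max().round(4),"z",p[w,2].round(4).tolist()[:14:2])
f(hsv(a,(0,120,80),(7,255,255)),"ptr",.035,.085,slice(-9,None,2))
f(hsv(a,(10,130,80),(24,255,255)),"mark",.06,.11,slice(0,10,2))
E
python3 fin.py
```

```text
[0.5588 0.0146 0.0345]
ptr 821 [0.5558 0.0352 0.0079] [0.5689 0.0753 0.0179]
432 v 288 292 x 0.5594 0.5609 z [0.0148, 0.0166, 0.0172]
434 v 288 292 x 0.5591 0.5611 z [0.0163, 0.0167, 0.0167]
436 v 288 292 x 0.5596 0.5611 z [0.0151, 0.0176, 0.0167]
438 v 288 292 x 0.5598 0.5614 z [0.0148, 0.0171, 0.0161]
440 v 292 292 x 0.5647 0.5647 z [0.0093]
mark 664 [ 0.5467  0.0733 -0.0023] [0.5618 0.1033 0.0185]
440 v 266 269 x 0.5496 0.5516 z [0.0103, 0.0099]
442 v 266 269 x 0.5496 0.5513 z [0.0103, 0.0122]
444 v 263 273 x 0.5486 0.5534 z [0.0087, 0.0114, 0.0116, 0.0106, 0.011]
446 v 262 275 x 0.547 0.5533 z [0.0114, 0.0123, 0.0121, 0.0126, 0.0136, 0.0135, 0.0137]
448 v 262 277 x 0.5467 0.5529 z [0.0113, 0.0147, 0.0148, 0.0159, 0.0157, 0.0154, 0.0167]
```

>>> {"api": "send_rows", "payload": {
  "series": [
    {"delta_pos": [0.005, 0, 0], "turn": [0, 0, 0], "hand": 0},
    {"delta_pos": [0.004, 0, 0], "turn": [0, 0, 0], "hand": 0},
    {"delta_pos": [0.001, 0, 0], "turn": [0, 0, 0], "hand": 0},
    {"delta_pos": [0, 0, 0], "turn": [0, 0, 0], "hand": 0},
    {"delta_pos": [0, 0, 0], "turn": [0, 0, 0], "hand": 0},
    {"delta_pos": [0, 0, 0], "turn": [0, 0, 0], "hand": 0}
  ]
}}

```text
t: 16.55
eef_pos: [0.549, 0.0147, 0.0345]
ee_rot: [0.0, 1.0, 0.001, 0.001]
contact_force: [5.0, 3.6, -1.8]
width: 0.0286
grasp_force: 63.7
```

```bash
python3 fin.py; python3 -c "
import cv2,pickle
m,a,d=pickle.load(open('w4.pkl','rb'));cv2.imwrite('pics/f.png',cv2.resize(a[220:320,380:500],(720,600),interpolation=cv2.INTER_CUBIC))"
```

```text
[0.549  0.0147 0.0345]
ptr 817 [0.5461 0.0353 0.0074] [0.5593 0.0723 0.0184]
431 v 288 292 x 0.5501 0.5518 z [0.0145, 0.0167, 0.0156]
433 v 288 292 x 0.5498 0.5516 z [0.0151, 0.016, 0.016]
435 v 288 292 x 0.5497 0.5509 z [0.0153, 0.0167, 0.0176]
437 v 288 292 x 0.5499 0.5515 z [0.0149, 0.0164, 0.0162]
439 v 289 292 x 0.5495 0.5514 z [0.0169, 0.0173]
mark 653 [ 0.5464  0.0734 -0.002 ] [0.5629 0.1026 0.0188]
438 v 284 286 x 0.5497 0.5512 z [0.0106, 0.0098]
440 v 283 286 x 0.549 0.5509 z [0.0107, 0.0107]
442 v 281 291 x 0.5486 0.5542 z [0.0086, 0.0115, 0.0105, 0.0112, 0.011, 0.0095]
444 v 280 293 x 0.5474 0.5527 z [0.0102, 0.0131, 0.0134, 0.0134, 0.0128, 0.0149, 0.0149]
446 v 280 295 x 0.5468 0.5529 z [0.0109, 0.0133, 0.0158, 0.0154, 0.016, 0.0166, 0.0174]
```

View pics/f.png

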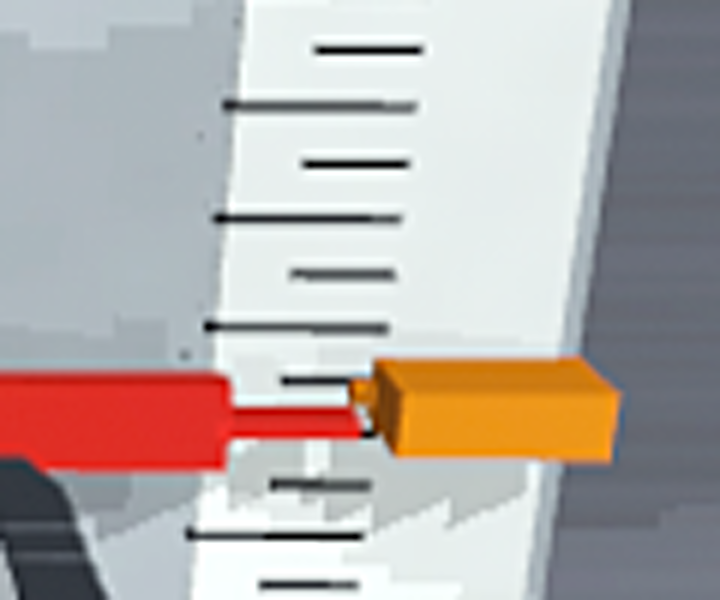

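The pointer (row 422) is level with the middle of the mark's top face and with its inner tab. Depth puts them within about 0.5 mm, and the mark hasn't moved.

```bash
python3 -c "
from cell import robot
print(robot.job_done())"
```

```text
the job is handed in; nothing more can be done
None
```

I handed the job in at about 17 s with the head still held and the lock button squeezed in. The red pointer is within about 0.5 mm of the orange mark, which has not moved; the cover was levered right back with the scraper, which is flat on the plate where I found it, and the other things weren't touched.

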